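Clamp the chew bone in the chew clamp to the set force

ROBOT

A 6-joint arm with a two-finger parallel gripper is mounted at the origin on the work surface. World frame = base frame: x ahead of the robot, y to its left, z up, the work surface at z = 0. Lengths are in m, angles in degrees, forces in N, time in s.
With the tool pointing down it reaches from about 0.35 to 0.875 m from the base axis. Payload 4.2 kg.
Tool frame: the origin (TCP) lies on the front face of the gripper's body, between the roots of the fingers; the fingertips stand 70 mm ahead of it and the grasp point (between the pads) lies 51 mm ahead of it; x points along the fingers, y is the direction in which the jaws open and shut, and the axes are right-handed (so a half turn about x gives the same grasp; the last joint's range is limited). The gripper opens to 87 mm and grips with 3 to 60 N. Pads are 19 mm wide; open, the fingers measure 117 mm over their backs; the gripper's body (75 mm by 190 mm) begins 51 mm behind the grasp point.
Start: joints at [79.504, 22.042, 0.453, 0, -68.411, -14.817], TCP at [0.267, 0.565, 0.292] pointing down, gripper open.
Joint ranges: [-179.83, 179.83], [-69.29, 118.12], [-61.27, 80.66], [-181.25, 117.63], [-171.15, -9.14], [-177.46, 177.46]. Speed limits (degrees/s): [159.86, 159.86, 180, 180, 180, 180].

INTERFACE

Orientations are given as a 3x3 rotation matrix whose columns are the frame's x, y, z axes.
In Python, from station import r, viewer, spotter gives the robot as it stands.
- The arm moves only by the tool move_arm, never from a script. Its argument "series" is a list that holds one entry, the list of rows, each a list of 7 numbers: the turn, a rotation vector about the world's x, y, z scaled (see below), then the shift along the world's x, y, z scaled (see below), then the opening, from 0 (shut) to 1 (fully open). A call has 1 to 20 rows; each row shifts and turns the pose as measured when the row begins; what a row does not reach is not made up. The controller multiplies each number of a shift by 60 mm and each number of a turn by 8 degrees. A row lasts 1/8 s, in which the tool goes at most 62.5 mm and 10.7 degrees, less where a joint would pass 70% of its speed; a pose out of reach is approached as far as the arm can. A call with a number of a shift or a turn outside -1 to 1 is refused whole. A call with a gripper value outside its range is refused whole. The fingers move at their own pace and stop on an object; the grip force is fixed at half the most. Time passes only in rows, so rows that do not move let the fingers close. It gives the time, the measured TCP pose, the force and the opening at its end, in the units of the state.
- r.sense(): the state, without advancing time (a new reading comes with each control period).
- viewer.capture(name): name is "side" or "top"; returns (picture, depth): 480x640x3 uint8, red, green, blue; 480x640 float32, m along the optical axis (not along the pixel's ray), 0 where there is no reading.
- viewer.camera_params(name): a dict with "mtx" (3x3 intrinsics, pixels), "pose" (4x4, takes a point from camera to world coordinates). Camera axes: x right, y down, z forward; pixel columns grow to the right and rows downward; lengths in m; the calibration is good to about 2 mm. A picture is of the moment at which its call begins. camera_params takes no time and is no camera call.
- r.finish_job(): hands the job in, once; it reports no verdict.
Trained networks look in the newest picture that a camera, given by its name, has taken for a name from the list of things; names that differ only in an ending like _2 or _b are one class to them, and where a whole thing is asked for, a point or a joint stands for the part that bears it (a point fixed in the world has none). Each returns a list of dicts, best first, with "conf" (0 to 1); they miss things now and then, are a little off and sometimes report something else, mostly with a low value. They report only what shows in the picture. A call takes as long as a camera call. They do not tell look-alikes from the thing itself.
- spotter.find_in(camera, name): "centre" ([column, row] in pixels, amid what is visible of it).
- spotter.trace(camera, name): "mask" (480x640 bool, what is visible of it) and "centre" ([column, row] in pixels, amid what is visible of it).
The state is a dict: "time_s": time; "joints": joint angles; "joint_velocities": joint speeds; "effort": joint torques, N m; "tcp_pos": TCP position; "ee_rot": TCP orientation; "wrist_force": force on the tool from outside, world axes, zero at the start; "moment": the same for the moment, N m; "gripper_width": opening from 0.0 (shut) to 1.0 (fully open).
Only numpy, scipy, OpenCV 4.12 (cv2) and the standard library are available. Lean on these libraries where they do the work, as an engineer would, in place of code of your own. Each camera call takes 0.05 s, during which the arm holds its last target.

TASK

Slide one end of the chew bone into the chew clamp, lying flat on the clamp's lower jaw, gently in until it meets the back stop. Then screw the clamp down on it with the T-grip until the brass force tab pops out of its block to the first step, stop there (a tab out to its second step means over-tightened) and let go. Leave the other things on the bench where they are.

Things in the scene. Friction and masses are not known exactly. Their poses are not given: they have to be found in the camera images.
- chew: Hard silicone chew bone, off-white, 180 long (its x), lying flat. 30 thick throughout. Straight shaft 26 wide between x = -60 and +60, a two-lobed knuckle 49 wide at each end. Both ends alike. About 190 g. Origin: centre of the underside.
- clamp: Chew clamp bolted to the bench: grey C-frame on a base plate (x -95 to +75, y -50 to +50, 8 high). Origin on the bench under the vertical screw axis; the throat opens to -x, the spine stands at x 32 to 72. The upper arm, 100 to 134 above the bench, reaches forward to x = -24, with a boss of radius 20 round the screw. Spring housing under the jaw: x -88 to +27, y -37 to +37, 34 high.
- jaw_front (a point): Middle of the front edge of the sprung lower jaw, on its top, 50 above the bench unloaded; axes as the clamp's. The jaw is a steel bed from clamp x = -84 (here) to +24; 8 high lips along both sides leave a channel 54 wide along x, open at the front. Between x = -84 and -25 it is open from above. It sinks by up to 8 as the clamp is tightened (preload 20 N, then 4.5 N per mm).
- backstop: Black rubber plate, 60 wide, at the inner end of the throat. Its face lies at clamp x = +26, 40 to 82 above the bench; the chew's end is to meet it, gently (more than 35 N is too hard). Its origin and axes are the clamp's.
- home (a point): Where the chew's origin lies when the chew is home: clamp x = -64, y = 0, 50 above the bench (top of the unloaded jaw). Axes as the clamp's. The chew then lies along the clamp's x with either end on the back stop; its middle rests on the jaw, its outer 70 stick out beyond the jaw's front edge.
- spindle: The screw spindle with its pressure foot, a steel disc 30 across that does not turn. Origin: centre of the foot's underside, on the screw axis, 84 to 86 above the bench at the start (the chew's top is then at 80). It goes down as the T-grip is turned clockwise.
- tgrip (a joint): Turn of the T-grip in rad; grows as it is turned clockwise seen from above (tightening), which lowers spindle and T-grip by 16 mm a turn (2.55 mm per rad). Starts between 0 and 0.65; stops at 0 (open) and 5.8. It stays where it is left. Turning takes about 0.15 N m free, rising to about 0.25 N m under load.
- tgrip_bar (a point): Centre of the T-grip's bar, on the screw axis, 178 above the bench at joint value 0. The black bar is 70 long (this point's x), 14 thick (y) and 22 high (11 above and below), with a hub 24 wide and 10 high beneath it. It turns and sinks with the screw. The arm's boss below it ends 134 above the bench.
- tab (a joint): How far the sprung brass force tab stands out, in m: 0 held in, about 0.010 first step (snaps out at the set force), about 0.020 second step (over-tightened). The force at which it pops is set differently each time and is not known beforehand; the second step follows when the jaw has sunk about 1.5 mm more, about a tenth of a turn on.
- tab_mouth (a point): Middle of the slot from which the tab comes out, towards the clamp's -y, horizontally: clamp x = -50, y = -47, about 24 above the bench, in the face of a small aluminium block on the housing's side. The brass tab is 24 wide and 6 thick; held in, it is nearly flush with the block. Axes as the clamp's.
- bowl: Bystander: steel food bowl, 150 across, 50 high, origin centre of underside.
- comb: Bystander: blue plastic grooming comb, 150 x 38 x 7, lying flat, origin centre of underside.
- jar: Bystander: empty glass treat jar with a steel lid, 90 across, 120 high, origin centre of underside.
- latch: Bystander: grey plastic pet-carrier latch, about 90 x 32 x 24, lying flat, origin centre of its plate's underside.
- toy_ring: Bystander: black rubber toy ring, 84 across, 22 high, origin centre of underside.
- scoop: Bystander: steel spoon-shaped food scoop lying flat, origin centre of underside.
- brush: Bystander: wooden-handled brush lying flat, origin centre of underside.
There are look-alikes about, which are no part of the job. What is shaped like the chew but orange is not meant.

How it is judged (in metres and radians):
On the way, in this order (a step that is already met when the one before it is completed fails the run):
1. the chew lies home in the jaw, on the back stop, in line with the clamp (x of chew in the frame of home between -0.006 and 0.006 m and y of chew in the frame of home between -0.007 and 0.007 m and z of chew in the frame of home between -0.01 and 0.005 m and angle between the x axis of chew and the x axis of clamp, either way round below 0.1 rad and angle between chew's own z axis and vertical below 0.12 rad), for 0.2 s.
2. with the chew home under the foot, the force tab has popped out to its first step (all of step 1 and value of joint tab between 0.008 and 0.0135 m and contact force between spindle and chew above 8 N), for 0.2 s.
At the end, for the whole second after the job is handed in: The chew lies flat in the clamp's jaw, its origin within 6 mm along and 7 mm across of home, in line with the clamp within 0.1 rad and level within 0.12 rad, at rest, pressed by the foot with more than 8 N, and the tab stands out at its first step (8 to 13.5 mm) (all of step 2 and linear speed of chew below 0.02 m/s); the robot touches nothing.
It fails at once if the clamp is over-tightened: the tab jumps out to its second step (value of joint tab above 0.0145 m).
It fails at once if the chew is pushed against the back stop with more than 35 N (contact force between chew and backstop above 35 N).
It fails at once if one of the other things on the bench is moved by more than 25 mm (distance of any of bowl, comb, jar, latch, toy_ring, scoop, brush from where it was at the start of the episode above 0.025 m).
It also fails if it takes over 72 s, if anything falls off the work surface, if the arm or the gripper's body presses on something with over 40 N, if the wrist force passes 120 N, or if a joint passes its speed limit or range.

## Working session

There is one attempt and no reset: what is moved stays moved. The work goes in short steps, Python scripts to look and compute and a tool call to move; the robot and the scene stay as the last step left them, time stands still between calls to the robot, and variables do not carry over. Pictures are saved under pics/ and viewed, and the job is handed in when it is done.

Besides the shell and the picture viewer there is one more tool, called after "Call:" in YAML: its name, and indented under it one key for each argument. move_arm: Moves the arm, as the interface text tells. Its arguments: {"type":"object","properties":{"series":{"type":"array","items":{"type":"array","items":{"type":"array","items":{"type":"number","minimum":-1,"maximum":1}}}}},"required":["series"]}

```bash
ls; mkdir -p pics
python3 - <<'E'
from station import r, viewer, spotter
import cv2,numpy as np
for n in("side","top"):
    p,d=viewer.capture(n); cv2.imwrite(f"pics/{n}0.png",p[:,:,::-1]); np.savez(f"{n}0.npz",p=p,d=d)
    c=viewer.camera_params(n); print(n,c["mtx"].tolist(),np.round(c["pose"],3).tolist())
    for k in("chew","clamp","tgrip_bar","tab","jaw_front","bowl"):
        print(k,[(np.round(x["centre"]).tolist(),round(x["conf"],2)) for x in spotter.find_in(n,k)])
print(r.sense())
E
```

```text
pics
side [[492.3158441660081, 0.0, 314.17333616740984], [0.0, 492.3158441660081, 241.928688691713], [0.0, 0.0, 1.0]] [[0.982, -0.093, 0.166, 0.306], [-0.19, -0.459, 0.868, -1.023], [-0.005, -0.883, -0.469, 0.687], [0.0, 0.0, 0.0, 1.0]]
chew [([346.0, 339.0], 0.92), ([198.0, 438.0], 0.62), ([439.0, 300.0], 0.4), ([281.0, 306.0], 0.2)]
clamp []
tgrip_bar [([371.0, 216.0], 0.56)]
tab []
jaw_front [([354.0, 265.0], 0.74)]
bowl [([454.0, 330.0], 0.89)]
top [[574.6782412818486, 0.0, 323.7964927859289], [0.0, 574.6782412818486, 238.60358359240684], [0.0, 0.0, 1.0]] [[-0.03, -0.998, 0.052, 0.415], [-1.0, 0.03, 0.002, 0.001], [-0.003, -0.052, -0.999, 1.539], [0.0, 0.0, 0.0, 1.0]]
chew [([413.0, 221.0], 0.87), ([492.0, 333.0], 0.72), ([150.0, 211.0], 0.47)]
clamp [([309.0, 184.0], 0.89), ([185.0, 161.0], 0.39)]
tgrip_bar [([311.0, 171.0], 0.68)]
tab [([310.0, 169.0], 0.29)]
jaw_front [([317.0, 194.0], 0.92), ([306.0, 170.0], 0.57)]
bowl [([423.0, 140.0], 0.7)]
{'time_s': 0.7, 'joints': array([ 7.95012759e+01,  2.20398439e+01,  4.53049806e-01, -2.39220938e-03,
       -6.84106647e+01, -1.48171957e+01]), 'joint_velocities': array([-0.05691627, -0.07047979,  0.05689518, -0.02486404,  0.03297115,
       -0.0335112 ]), 'effort': array([-5.02505409e-04, -3.90331149e+01,  1.87584454e+01,  4.22343135e+00,
        1.54664641e-02, -2.82728541e-05]), 'tcp_pos': array([0.26720976, 0.56497194, 0.29226613]), 'ee_rot': array([[-3.00914007e-05, -4.27622935e-01, -9.03957203e-01],
       [ 5.06832746e-05, -9.03957203e-01,  4.27622933e-01],
       [-9.99999998e-01, -3.29477381e-05,  4.88746691e-05]]), 'wrist_force': array([ 0.34964056,  1.38269956, -0.72468321]), 'moment': array([ 0.01226329, -0.00098543,  0.02104969]), 'gripper_width': 0.9994905940479847}
```

View pics/side0.png

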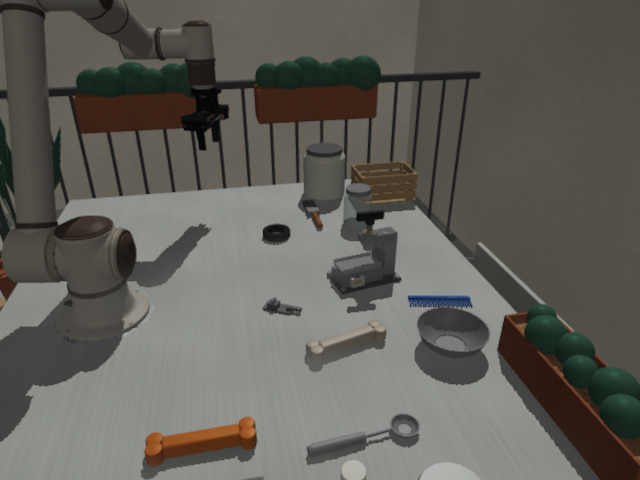

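View pics/top0.png

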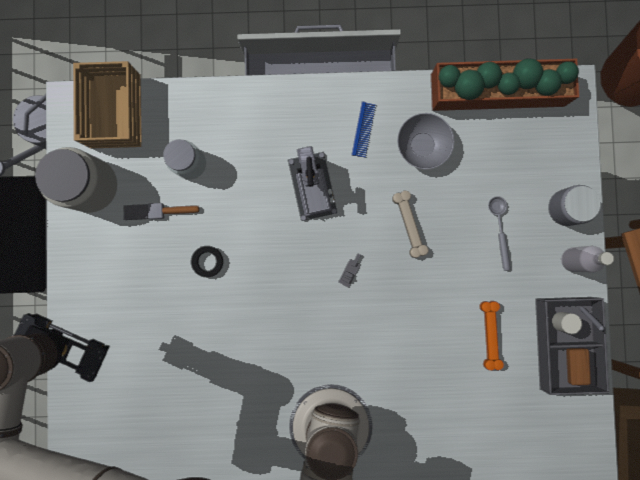

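Look-alikes: off-white bone at top (411,225) / side (346,339), and an orange one at top (492,335) / side (200,440). The off-white one is the chew. I'll check it in a crop and measure.

```bash
cat > h.py <<'E'
import numpy as np,cv2
from station import r, viewer, spotter
def W(cam,px,d=None,z=None):
    """pixels (N,2) -> world, by depth or plane z"""
    c=viewer.camera_params(cam);K=c["mtx"];T=c["pose"];px=np.atleast_2d(px).astype(float)
    ray=np.c_[(px-[K[0,2],K[1,2]])/[K[0,0],K[1,1]],np.ones(len(px))]
    if d is not None: P=ray*np.asarray(d)[:,None]; return P@T[:3,:3].T+T[:3,3]
    R=ray@T[:3,:3].T; t=(z-T[2,3])/R[:,2]; return R*t[:,None]+T[:3,3]
def cloud(cam,d):
    v,u=np.nonzero(d>0); return np.c_[u,v],W(cam,np.c_[u,v],d[v,u])
def pix(cam,P):
    c=viewer.camera_params(cam);T=np.linalg.inv(c["pose"]);q=np.atleast_2d(P)@T[:3,:3].T+T[:3,3]
    q=q@c["mtx"].T; return q[:,:2]/q[:,2:]
def crop(p,x0,y0,x1,y1,s,name):
    cv2.imwrite(name,cv2.resize(p[y0:y1,x0:x1,::-1],None,fx=s,fy=s,interpolation=cv2.INTER_CUBIC))
E
python3 - <<'E'
from h import *
t=np.load("top0.npz");s=np.load("side0.npz")
crop(t["p"],270,120,450,270,4,"pics/tc.png");crop(s["p"],290,170,420,370,3,"pics/sc.png")
for cam,dd in(("top",t),("side",s)):
    for m in spotter.trace(cam,"chew")[:1]:
        M=m["mask"];print(cam,m["centre"],m["conf"],M.sum(),dd["p"][M].mean(0))
        v,u=np.nonzero(M&(dd["d"]>0));P=W(cam,np.c_[u,v],dd["d"][v,u])
        print("z pct",np.percentile(P[:,2],[5,50,95]))
        rc=cv2.minAreaRect(W(cam,np.c_[u,v],z=0.03)[:,:2].astype(np.float32)*1000);print(rc)
u,P=cloud("top",t["d"])
k=(abs(u[:,0]-312)<35)&(abs(u[:,1]-180)<45)
Q=P[k]
for lo,hi in((.005,.012),(.045,.053),(.053,.062),(.125,.142),(.18,.195)):
    q=Q[(Q[:,2]>lo)&(Q[:,2]<hi)]
    if len(q)>5:print(lo,hi,len(q),np.median(q[:,2]),cv2.minAreaRect((q[:,:2]*1000).astype(np.float32)))
E
```

```text
top [490.0, 330.2] 0.64 1006 [156.41550696  85.37872763  35.34791252]
z pct [0.00497052 0.02688157 0.0332604 ]
((229.21759033203125, -421.3046569824219), (177.28553771972656, 54.8776969909668), 0.40189728140830994)
side [197.1, 439.4] 0.67 2764 [121.98299566  69.18777135  34.03328509]
z pct [0.00582871 0.02743165 0.03070428]
((228.39857482910156, -442.4742736816406), (178.7113800048828, 66.56187438964844), 1.1537014245986938)
0.005 0.012 526 0.0074322235846490114 ((652.358154296875, 31.942737579345703), (181.78231811523438, 235.19154357910156), 88.96925354003906)
0.045 0.053 492 0.048679647789346636 ((619.8193969726562, 28.157243728637695), (112.06810760498047, 59.82221603393555), 11.173395156860352)
0.053 0.062 131 0.05557710373747771 ((624.165283203125, 29.283489227294922), (120.42933654785156, 59.67435073852539), 10.726811408996582)
0.125 0.142 274 0.12821662177152748 ((671.40673828125, 38.45375061035156), (94.1849365234375, 39.01427459716797), 10.711222648620605)
0.18 0.195 164 0.1858435664642769 ((647.075439453125, 33.521602630615234), (68.22314453125, 13.698399543762207), 1.5147150754928589)
```

View pics/tc.png

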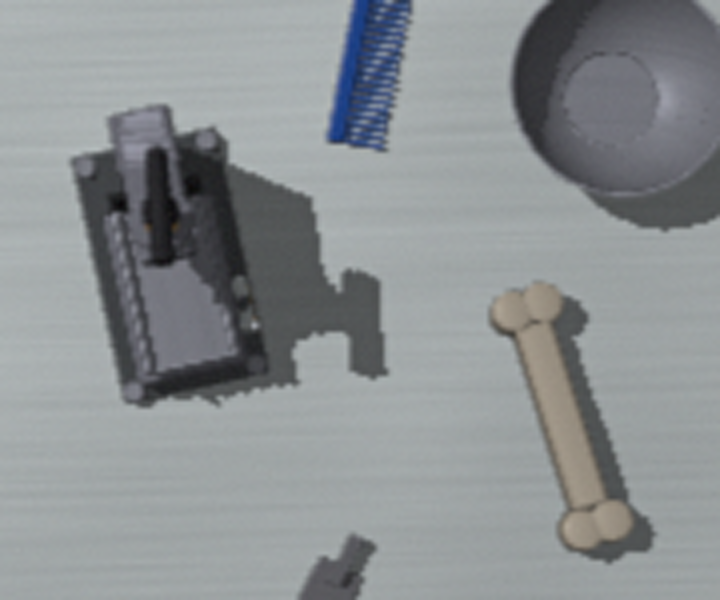

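View pics/sc.png

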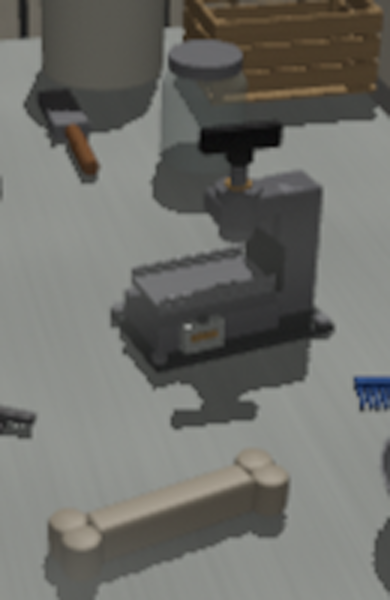

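Run:
```python
from h import *
t=np.load("top0.npz");s=np.load("side0.npz")
for cam,dd,box in(("top",t,(385,180,435,265)),("side",s,(300,315,395,365))):
    u,P=cloud(cam,dd["d"]);hsv=cv2.cvtColor(dd["p"],cv2.COLOR_RGB2HSV)
    k=(u[:,0]>box[0])&(u[:,0]<box[2])&(u[:,1]>box[1])&(u[:,1]<box[3])&(P[:,2]>.012)&(P[:,2]<.05)
    q=P[k];print(cam,k.sum(),np.percentile(q[:,2],[5,50,95]))
    rc=cv2.minAreaRect((q[:,:2]*1000).astype(np.float32));print(rc)
    c=q[:,:2].mean(0);U,S,V=np.linalg.svd(q[:,:2]-c);print(c,np.degrees(np.arctan2(V[0,1],V[0,0])))
u,P=cloud("top",t["d"])
k=(abs(u[:,0]-312)<35)&(abs(u[:,1]-180)<45)&(P[:,2]>.16);q=P[k];print("bar",np.percentile(q[:,2],[5,50,95]),cv2.minAreaRect((q[:,:2]*1000).astype(np.float32)))
```

```text
top 840 [0.01951018 0.02722618 0.03318165]
((526.9501342773438, -224.538818359375), (178.7080535888672, 48.221778869628906), 15.693069458007812)
[ 0.52575902 -0.22349213] -164.54890602622723
side 1245 [0.01399308 0.02817039 0.03117557]
((526.6621704101562, -228.4990692138672), (179.14515686035156, 49.71343231201172), 16.129316329956055)
[ 0.52267442 -0.23467302] -164.72876858531424
bar [0.16617141 0.18526253 0.19047862] ((647.1123657226562, 33.167266845703125), (21.744873046875, 68.44087982177734), 88.45429229736328)
```

The top crop shows the plain off-white bone at full-image (411,225), with the orange one well off to the right. The clamp's throat faces the robot. The side crop shows the tab block at about (357,281). Next I'll refine the clamp pose from both cameras.

Run:
```python
from h import *
for cam in("top","side"):
    dd=np.load(cam+"0.npz");u,P=cloud(cam,dd["d"])
    for yaw in (10.0,11.,12.):
        a=np.radians(yaw);c,s=np.cos(a),np.sin(a)
        L=(P[:,:2]-[.647,.0335])@np.array([[c,-s],[s,c]]);z=P[:,2]
        n=(abs(L[:,0])<.11)&(abs(L[:,1])<.07)
        q=lambda m,i:np.round(np.percentile(L[m][:,i],[1,5,50,95,99])*1000,1)
        b=n&(z>.046)&(z<.0535)&(abs(L[:,1])<.026)&(L[:,0]<-.02)
        print(cam,yaw,"bed x",q(b,0),b.sum(),"z",np.median(z[b]))
        l=n&(z>.055)&(z<.062)&(L[:,0]>-.08)&(L[:,0]<-.03)
        for sg in(1,-1):
            m=l&(sg*L[:,1]>0.01)
            if m.sum()>4: print("  lip",sg,np.round(np.percentile(L[m][:,1],[2,50,98])*1000,1),"slope",np.polyfit(L[m][:,0],L[m][:,1],1)[0])
        m=n&(z>.12)&(z<.14)&(L[:,0]>.0);print("  arm y",q(m,1),"x",q(m,0),"n",m.sum())
        m=n&(z>.165)
        A=L[m];rc=cv2.minAreaRect((A[z[m]>.17]*1000).astype(np.float32));print("  bar",rc,"top z",np.percentile(z[m],[50,80,95]))
```

```text
top 10.0 bed x [-82.5 -79.8 -52.2 -24.  -20.7] 331 z 0.04901305122354671
  lip 1 [20.6 27.6 29.1] slope 0.06659065380804252
  lip -1 [-30.3 -28.9 -25.6] slope 0.025423569252624522
  arm y [-18.4 -17.2   3.9  18.3  20. ] x [ 1.2  6.3 47.9 69.5 72. ] n 302
  bar ((0.020421981811523438, -0.5172824859619141), (16.757400512695312, 68.45352935791016), 78.09734344482422) top z [0.18542363 0.18811471 0.19050876]
top 11.0 bed x [-82.3 -79.7 -52.  -23.7 -20.7] 330 z 0.04901638131346897
  lip 1 [13.5 28.6 30. ] slope 0.10298182575835634
  lip -1 [-29.4 -28.1 -24.9] slope -0.0010019801996962317
  arm y [-19.2 -17.8   3.3  17.6  19.3] x [ 0.9  6.6 48.1 69.7 71.9] n 302
  bar ((0.011386871337890625, -0.5175609588623047), (16.75739860534668, 68.45354461669922), 77.09735107421875) top z [0.18542363 0.18811471 0.19050876]
top 12.0 bed x [-82.4 -79.5 -52.1 -23.7 -20.6] 325 z 0.04905570373604973
  lip 1 [14.9 29.5 31.4] slope 0.04196537583506293
  lip -1 [-28.5 -27.3 -24.1] slope -0.0183306706089378
  arm y [-20.  -18.4   2.3  17.1  18.5] x [ 0.8  5.7 48.  69.8 71.6] n 303
  bar ((0.002346038818359375,
[... 642 characters left out ...]
76613225223
  lip -1 [-34.1 -30.9 -27.9] slope 0.016197890527938658
  arm y [-23.5 -22.7 -13.1  11.6  14.8] x [ 0.7  3.3 37.5 67.1 70. ] n 226
  bar ((-0.18756484985351562, -4.329860687255859), (19.618432998657227, 69.70531463623047), 84.7125015258789) top z [0.18020518 0.18683543 0.1889663 ]
side 12.0 bed x [-84.  -82.4 -52.9 -23.2 -20.6] 216 z 0.049854873357723706
  lip 1 [23.7 27.1 31.8] slope 0.00822039841516262
  lip -1 [-33.2 -30.  -26.8] slope -0.015691576592279058
  arm y [-24.4 -23.  -13.7  10.7  13.6] x [ 1.   3.7 37.8 67.1 69.8] n 225
  bar ((-0.2630958557128906, -4.325930595397949), (19.618427276611328, 69.7052993774414), 83.7125015258789) top z [0.18020518 0.18683543 0.1889663 ]
```

Estimates:
- **Chew:** centre about (0.527, -0.2265), yaw 15.9°, length 179 and width 49, which fits the description.
- **Clamp:** origin about (0.647, 0.033), yaw about 11.2°. The bed reads 49–50 mm high, which also fits.
- **T-grip bar:** yaw about 1°.

I'll grasp the chew 40 mm to the robot's side of its centre, at (0.4885, -0.2375).

Call:
move_arm:
  series:
    - [[0, 0, -0.964, 0.209, -0.743, 0, 1], [0, 0, -0.964, 0.209, -0.743, 0, 1], [0, 0, -0.964, 0.209, -0.743, 0, 1], [0, 0, -0.964, 0.209, -0.743, 0, 1], [0, 0, -0.964, 0.209, -0.743, 0, 1], [0, 0, -0.964, 0.209, -0.743, 0, 1], [0, 0, -0.964, 0.209, -0.743, 0, 1], [0, 0, -0.964, 0.209, -0.743, 0, 1], [0, 0, -0.964, 0.209, -0.743, 0, 1], [0, 0, -0.964, 0.209, -0.743, 0, 1], [0, 0, -0.964, 0.209, -0.743, 0, 1], [0, 0, -0.964, 0.209, -0.743, 0, 1], [0, 0, -0.964, 0.209, -0.743, 0, 1], [0, 0, -0.964, 0.209, -0.743, 0, 1], [0, 0, -0.964, 0.209, -0.743, 0, 1], [0, 0, -0.964, 0.209, -0.743, 0, 1], [0, 0, -0.964, 0.209, -0.743, 0, 1], [0, 0, -0.964, 0.209, -0.743, 0, 1]]

```text
time_s: 3.05
tcp_pos: [0.4962, -0.2613, 0.2965]
ee_rot: [[0.013, -0.202, 0.979], [-0.008, 0.979, 0.202], [-1.0, -0.01, 0.011]]
wrist_force: [-0.2, 0.9, 0.2]
gripper_width: 0.999
```

Call:
move_arm:
  series:
    - [[0, 0, 0, 0, 0, 0, 1], [0, 0, 0, 0, 0, 0, 1]]

```text
time_s: 3.3
tcp_pos: [0.4963, -0.2636, 0.2956]
ee_rot: [[0.011, -0.198, 0.98], [-0.008, 0.98, 0.198], [-1.0, -0.01, 0.01]]
wrist_force: [-0.1, -0.6, -0.6]
gripper_width: 0.997
```

```bash
cat >> h.py <<'E'
def st():
    s=r.sense();R=s["ee_rot"];print("t",round(s["time_s"],2),"tcp",np.round(s["tcp_pos"],4),"yaw",round(np.degrees(np.arctan2(R[1,1],R[0,1])),2),"xax",np.round(R[:,0],4),"yz",round(R[2,1],4),"F",np.round(s["wrist_force"],1),"M",np.round(s["moment"],2),"w",round(s["gripper_width"],3),"j",np.round(s["joints"],1))
    return s
def delta(pos,yaw):
    """numbers (turn rows, shift rows) still to go to tool-down pose"""
    from scipy.spatial.transform import Rotation as Ro
    s=st();a=np.radians(yaw);y=np.array([np.cos(a),np.sin(a),0]);x=np.array([0,0,-1.])
    G=np.c_[x,y,np.cross(x,y)];rv=Ro.from_matrix(G@s["ee_rot"].T).as_rotvec(degrees=True)
    print("turn",np.round(rv/8,3),"shift",np.round((np.array(pos)-s["tcp_pos"])/.06,3))
E
python3 -c "
from h import *
delta([.4885,-.2375,.12],105.9)"
```

```text
t 3.3 tcp [ 0.4963 -0.2636  0.2956] yaw 101.44 xax [ 0.0113 -0.0079 -0.9999] yz -0.01 F [-0.1 -0.6 -0.6] M [ 0.09 -0.15 -0.05] w 0.997 j [-11.3  15.5  -8.9   0.4 -65.  -67.4]
turn [0.054 0.083 0.558] shift [-0.129  0.435 -2.926]
```

Call:
move_arm:
  series:
    - [[0.03, 0.04, 0.28, -0.065, 0.22, -0.5, 1], [0.024, 0.043, 0.278, -0.064, 0.215, -0.5, 1], [0, 0, 0, 0, 0, -0.7, 1], [0, 0, 0, 0, 0, -0.7, 1], [0, 0, 0, 0, 0, -0.5, 1], [0, 0, 0, 0, 0, 0, 1]]

```text
time_s: 4.05
tcp_pos: [0.4877, -0.2298, 0.1214]
ee_rot: [[0.007, -0.29, 0.957], [-0.001, 0.957, 0.29], [-1.0, -0.003, 0.007]]
wrist_force: [0.4, -0.1, 0.2]
gripper_width: 0.999
```

```bash
python3 -c "
from h import *
delta([.4885,-.2375,.076],105.9)
for n in('top','side'):
    p,d=viewer.capture(n)
    if n=='top': crop(p,360,160,480,290,5,'pics/t1.png')
    else: crop(p,270,240,430,380,4,'pics/s1.png')
"
```

```text
t 4.05 tcp [ 0.4877 -0.2298  0.1214] yaw 106.88 xax [ 7.3e-03 -7.0e-04 -1.0e+00] yz -0.0028 F [ 0.4 -0.1  0.2] M [ 0.05 -0.14  0.06] w 0.999 j [ -8.   24.5 -24.1  -0.  -41.  -65.1]
turn [ 0.005  0.052 -0.122] shift [ 0.014 -0.129 -0.756]
```

View pics/s1.png

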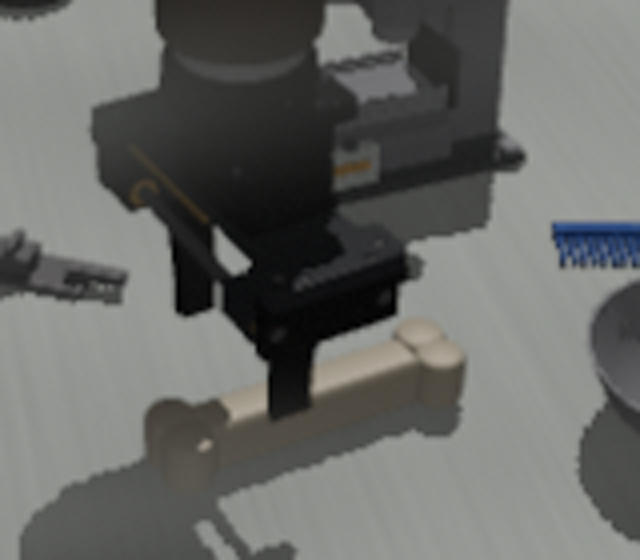

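View pics/t1.png

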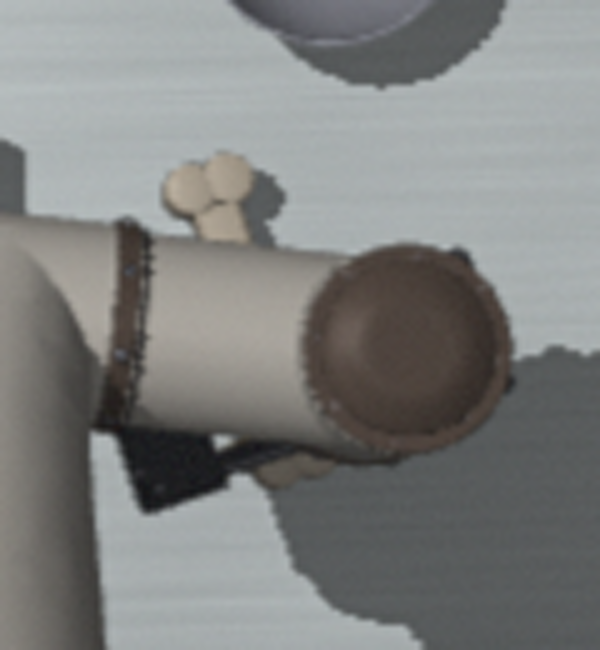

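Side crop: the fingers straddle the off-white shaft near its robot-side end, at crop (195,270) and (290,370). Top crop: the arm hides most of the bone, and its far knuckle shows at crop (210,185). I'll correct, descend and close.

Call:
move_arm:
  series:
    - [[0, 0.05, -0.12, 0.014, -0.129, -0.3, 1], [0, 0, 0, 0, 0, -0.3, 1], [0, 0, 0, 0, 0, -0.15, 1], [0, 0, 0, 0, 0, 0, 0], [0, 0, 0, 0, 0, 0, 0], [0, 0, 0, 0, 0, 0, 0], [0, 0, 0, 0, 0, 0, 0], [0, 0, 0, 0, 0, 0, 0], [0, 0, 0, 0, 0, 0, 0]]

```text
time_s: 5.28
tcp_pos: [0.4943, -0.2398, 0.0825]
ee_rot: [[0.018, -0.274, 0.962], [-0.005, 0.962, 0.274], [-1.0, -0.01, 0.016]]
wrist_force: [0.2, 0.8, 1.5]
gripper_width: 0.401
```

```bash
python3 -c "
from h import *
delta([.4885,-.2375,.200],105.9)
"
```

```text
t 5.28 tcp [ 0.4943 -0.2398  0.0825] yaw 105.88 xax [ 0.0184 -0.0051 -0.9998] yz -0.01 F [0.2 0.8 1.5] M [ 0.53 -0.07  0.05] w 0.401 j [ -8.9  28.4 -25.    0.2 -35.5 -65.4]
turn [0.037 0.131 0.002] shift [-0.096  0.039  1.958]
```

Call:
move_arm:
  series:
    - [[0.03, 0.13, 0, -0.09, 0.03, -0.1, 0], [0, 0, 0, 0, 0, 0, 0], [0, 0, 0, 0, 0, 0, 0], [0, 0, 0, 0, 0, 0, 0]]

```text
time_s: 5.78
tcp_pos: [0.4897, -0.2381, 0.0773]
ee_rot: [[0.002, -0.275, 0.962], [-0.002, 0.962, 0.275], [-1.0, -0.002, 0.001]]
wrist_force: [-0.3, -0.4, 2.3]
gripper_width: 0.296
```

```bash
python3 -c "
from h import *
delta([.4885,-.2375,.200],105.9)
"
```

```text
t 5.78 tcp [ 0.4897 -0.2381  0.0773] yaw 105.95 xax [ 0.0018 -0.0017 -1.    ] yz -0.0021 F [-0.3 -0.4  2.3] M [ 0.12 -0.19  0.02] w 0.296 j [ -8.8  28.8 -25.3   0.1 -35.8 -65.3]
turn [ 0.012  0.013 -0.006] shift [-0.02   0.01   2.046]
```

Call:
move_arm:
  series:
    - [[0, 0, 0, 0, 0, 0.6, 0], [0, 0, 0, 0, 0, 0.8, 0], [0, 0, -0.1, -0.04, 0.6, 0, 0], [0, 0, -0.1, -0.04, 0.7, 0, 0], [0, 0, -0.13, -0.05, 0.8, 0, 0], [0, 0, -0.13, -0.05, 0.8, 0, 0], [0, 0, -0.13, -0.05, 0.7, 0, 0], [0, 0, 0, 0, 0.36, 0, 0], [0, 0, 0, 0, 0, 0, 0]]

```text
time_s: 6.9
tcp_pos: [0.4669, 0.0063, 0.1553]
ee_rot: [[-0.019, -0.185, 0.983], [0.002, 0.983, 0.185], [-1.0, 0.006, -0.019]]
wrist_force: [0.2, -0.1, -2.1]
gripper_width: 0.297
```

```bash
python3 -c "
from h import *
delta([.4753,-.0005,.145],101.2)
for n in('top','side'):
    p,d=viewer.capture(n);np.savez(n+'2.npz',p=p,d=d)
    if n=='top': crop(p,260,120,400,270,4,'pics/t2.png')
    else: crop(p,250,170,420,320,4,'pics/s2.png')
"
```

```text
t 6.9 tcp [0.4669 0.0063 0.1553] yaw 100.65 xax [-0.0194  0.0023 -0.9998] yz 0.0059 F [ 0.2 -0.1 -2.1] M [-0.   -0.11  0.  ] w 0.297 j [ 20.5  16.3 -30.9  -0.7 -43.8 -99.3]
turn [-0.016 -0.139  0.068] shift [ 0.141 -0.114 -0.171]
```

View pics/s2.png

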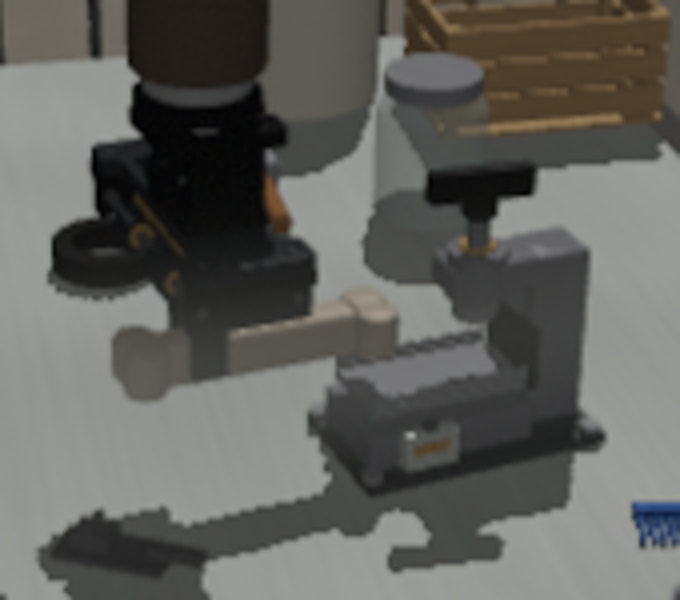

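View pics/t2.png

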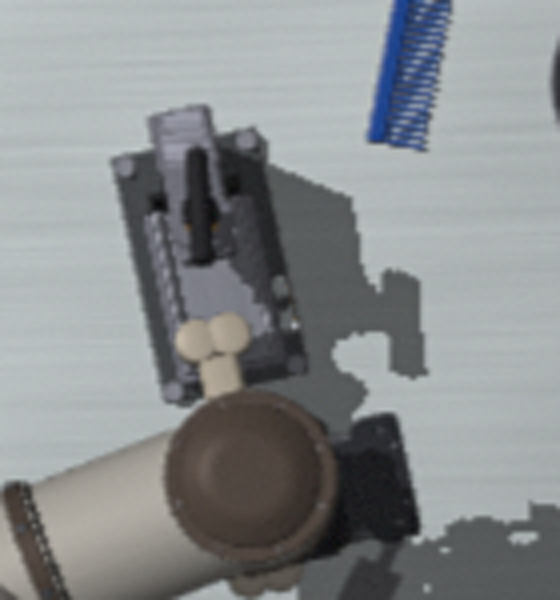

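The chew is held level, in front of and above the jaw. Its far knuckle is at top crop (212,335), over the channel's front. I'll correct the pose and then measure the knuckle against the jaw.

Call:
move_arm:
  series:
    - [[-0.016, -0.139, 0.068, 0.14, -0.114, -0.1, 0], [0, 0, 0, 0, 0, 0, 0], [0, 0, 0, 0, 0, 0, 0]]

```text
time_s: 7.38
tcp_pos: [0.4753, -0.0046, 0.1481]
ee_rot: [[-0.001, -0.189, 0.982], [-0.001, 0.982, 0.189], [-1.0, -0.001, -0.001]]
wrist_force: [0.0, -0.4, -2.9]
gripper_width: 0.293
```

```bash
cat > m.py <<'E'
from h import *
YAW=11.2;O=np.array([.647,.0335])
def L(P,yaw=YAW):
    a=np.radians(yaw);c,s=np.cos(a),np.sin(a);return (P[:,:2]-O)@np.array([[c,-s],[s,c]])
def chewmeas(cam,p,d,zlo,zhi):
    u,P=cloud(cam,d);l=L(P);hsv=cv2.cvtColor(p,cv2.COLOR_RGB2HSV)[u[:,1],u[:,0]]
    k=(l[:,0]>-.2)&(l[:,0]<.0)&(abs(l[:,1])<.05)&(hsv[:,1]>35)&(hsv[:,0]<25)&(P[:,2]>zlo)&(P[:,2]<zhi)&(hsv[:,2]>60)
    q=l[k];z=P[k,2];print(cam,k.sum(),"front x",np.round(np.percentile(q[:,0],[97,99.5])*1000,1))
    xs=np.arange(-.2,0,.01)
    for a in xs:
        m=(q[:,0]>=a)&(q[:,0]<a+.01)
        if m.sum()>5: print(round(a*1000),m.sum(),"y",np.round(np.percentile(q[m,1],[3,97])*1000,1),"ztop",round(np.percentile(z[m],90)*1000,1))
E
python3 -c "
from m import *
delta([.4753,-.0005,.145],101.2)
for n in('top','side'):
    p,d=viewer.capture(n);np.savez(n+'3.npz',p=p,d=d)
    chewmeas(n,p,d,.06,.115)
"
```

```text
t 7.38 tcp [ 0.4753 -0.0046  0.1481] yaw 100.89 xax [-9.e-04 -1.e-03 -1.e+00] yz -0.0008 F [ 0.  -0.4 -2.9] M [ 0.06 -0.08  0.05] w 0.293 j [ 19.1  17.3 -31.1   0.1 -41.7 -98.3]
turn [ 0.007 -0.007  0.039] shift [ 0.     0.068 -0.051]
top 241 front x [-52.2 -50.4]
-110 8 y [-9.5  8.1] ztop 102.4
-100 38 y [-14.1   8.9] ztop 102.6
-90 33 y [-14.    6.8] ztop 101.8
-80 47 y [-20.8  13. ] ztop 101.1
-70 61 y [-23.4  15.8] ztop 102.3
-60 53 y [-22.   13.7] ztop 101.9
side 79 front x [-56.9 -55.5]
-100 11 y [-18.6  -2.2] ztop 100.7
-90 9 y [-18.3  -1.3] ztop 100.8
-80 28 y [-25.4   7.1] ztop 101.3
-70 15 y [-29.6   7.1] ztop 101.3
-60 11 y [-26.4   8. ] ztop 100.1
```

Level and aligned. The top camera's knuckle y (-3.8) agrees with the arm's own figure (-4.0). Next: shift 4 mm sideways and lower into the channel.

Call:
move_arm:
  series:
    - [[0, 0, 0.04, -0.012, 0.066, 0, 0], [0, 0, 0, 0, 0, -0.1, 0], [0, 0, 0, 0, 0, -0.1, 0], [0, 0, 0, 0, 0, -0.06, 0]]

```text
time_s: 7.98
tcp_pos: [0.4745, 0.0001, 0.1319]
ee_rot: [[0.0, -0.195, 0.981], [-0.0, 0.981, 0.195], [-1.0, -0.0, 0.0]]
wrist_force: [0.6, 0.5, -2.0]
gripper_width: 0.292
```

```bash
python3 -c "
from m import *
delta([.4753,-.0005,.1285],101.2)
for n in('top','side'):
    p,d=viewer.capture(n);np.savez(n+'3.npz',p=p,d=d)
    chewmeas(n,p,d,.063,.115)
    if n=='side': crop(p,270,200,420,320,5,'pics/s3.png')
"
```

```text
t 7.97 tcp [4.745e-01 1.000e-04 1.319e-01] yaw 101.27 xax [ 1.e-04 -5.e-04 -1.e+00] yz -0.0005 F [ 0.6  0.5 -2. ] M [ 0.01 -0.1   0.  ] w 0.292 j [ 19.7  18.6 -32.2   0.  -39.1 -98.5]
turn [ 0.003  0.001 -0.009] shift [ 0.013 -0.011 -0.057]
top 245 front x [-51.6 -50.1]
-110 14 y [-9.1 12.8] ztop 84.7
-100 37 y [-9.  13.9] ztop 85.9
-90 31 y [-8.4 12.8] ztop 85.1
-80 46 y [-14.   16.5] ztop 85.6
-70 67 y [-18.2  23.1] ztop 86.8
-60 48 y [-16.4  16.8] ztop 86.6
side 66 front x [-56.3 -54. ]
-100 7 y [-10.8   4.2] ztop 84.3
-90 11 y [-12.1   3.2] ztop 84.2
-80 19 y [-18.4  10.8] ztop 84.2
-70 20 y [-13.   16.1] ztop 85.1
-60 7 y [-16.3   4.9] ztop 84.2
```

View pics/s3.png

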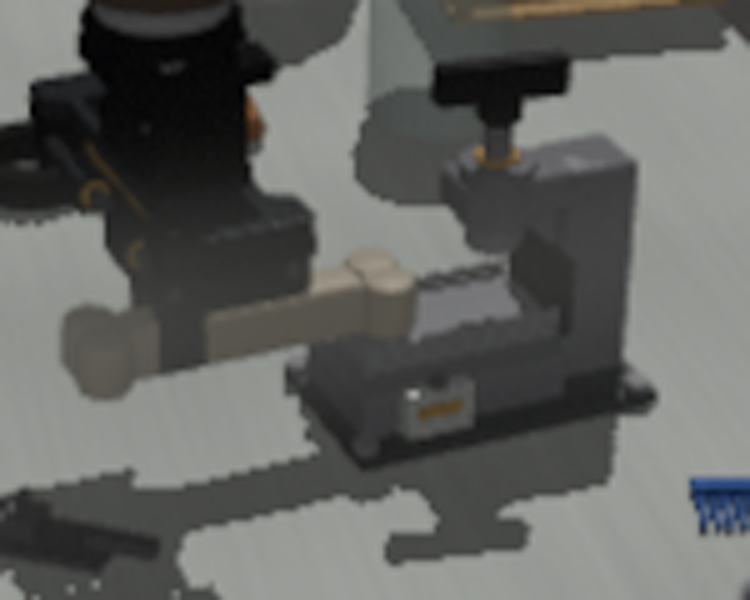

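The side crop shows the knuckle entering the channel at the jaw front, crop (390,300). I'll lower the last 3 mm, then slide in along the clamp's x.

Call:
move_arm:
  series:
    - [[0, 0, 0, 0.004, -0.02, -0.03, 0], [0, 0, 0, 0, 0, -0.027, 0], [0, 0, 0, 0.098, 0.0194, 0, 0], [0, 0, 0, 0.147, 0.029, 0, 0], [0, 0, 0, 0.147, 0.029, 0, 0], [0, 0, 0, 0.098, 0.0194, 0, 0]]

```text
time_s: 8.82
tcp_pos: [0.5068, 0.0051, 0.1286]
ee_rot: [[0.001, -0.196, 0.981], [-0.0, 0.981, 0.196], [-1.0, -0.001, 0.001]]
wrist_force: [0.1, -0.3, -2.1]
gripper_width: 0.299
```

```bash
cat >> m.py <<'E'
def cl():
    s=r.sense();print("tcp in clamp mm",np.round(L(s["tcp_pos"][None])[0]*1000,1))
E
python3 -c "
from m import *
st();cl()
"
```

```text
t 8.82 tcp [0.5068 0.0051 0.1286] yaw 101.29 xax [ 1.1e-03 -5.0e-04 -1.0e+00] yz -0.0007 F [ 0.1 -0.3 -2.1] M [ 0.04 -0.08  0.06] w 0.299 j [ 19.   21.5 -28.1   0.1 -40.4 -97.7]
tcp in clamp mm [-143.1   -0.7]
```

Call:
move_arm:
  series:
    - [[0, 0, 0, 0.098, 0.02, -0.005, 0], [0, 0, 0, 0.098, 0.02, -0.005, 0], [0, 0, 0, 0.098, 0.02, 0, 0], [0, 0, 0, 0.098, 0.02, 0, 0], [0, 0, 0, 0.06, 0.014, 0, 0], [0, 0, 0, 0.03, 0.006, 0, 0]]

```text
time_s: 9.57
tcp_pos: [0.5379, 0.0115, 0.1277]
ee_rot: [[0.001, -0.196, 0.981], [-0.001, 0.981, 0.196], [-1.0, -0.001, 0.0]]
wrist_force: [0.0, 0.2, -1.9]
gripper_width: 0.296
```

```bash
python3 -c "
from m import *
st();cl()
p,d=viewer.capture('side');crop(p,270,200,420,320,5,'pics/s4.png')
"
```

```text
t 9.57 tcp [0.5379 0.0115 0.1277] yaw 101.28 xax [ 5.e-04 -6.e-04 -1.e+00] yz -0.0006 F [ 0.   0.2 -1.9] M [ 0.02 -0.06 -0.03] w 0.296 j [ 18.5  24.  -23.7   0.1 -42.2 -97.3]
tcp in clamp mm [-111.3   -0.3]
```

View pics/s4.png

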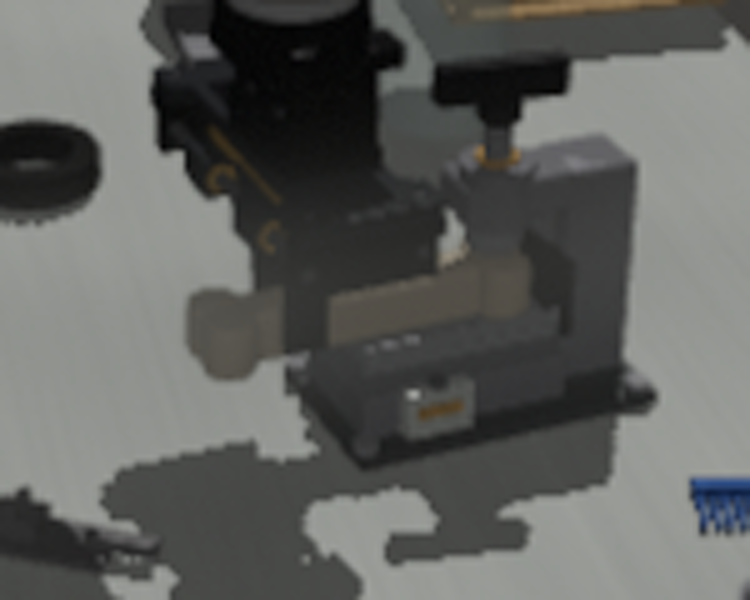

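Side crop: the chew is under the foot with a gap of roughly 8–10 mm left to the black stop, around crop (540,275). I'll creep in.

Call:
move_arm:
  series:
    - [[0, 0, 0, 0.025, 0.005, 0, 0], [0, 0, 0, 0.025, 0.005, 0, 0], [0, 0, 0, 0.025, 0.005, 0, 0], [0, 0, 0, 0.02, 0.004, 0, 0]]

```text
time_s: 10.12
tcp_pos: [0.5437, 0.0127, 0.1278]
ee_rot: [[0.0, -0.196, 0.981], [-0.001, 0.981, 0.196], [-1.0, -0.001, 0.0]]
wrist_force: [0.4, -0.3, -1.3]
gripper_width: 0.3
```

```bash
python3 -c "
from m import *
st();cl()
p,d=viewer.capture('side');crop(p,320,220,400,300,7,'pics/s5.png')
"
```

```text
t 10.12 tcp [0.5437 0.0127 0.1278] yaw 101.28 xax [ 5.e-04 -6.e-04 -1.e+00] yz -0.0006 F [ 0.4 -0.3 -1.3] M [ 0.05 -0.1   0.03] w 0.3 j [ 18.4  24.5 -22.9   0.1 -42.6 -97.2]
tcp in clamp mm [-105.4   -0.4]
```

View pics/s5.png

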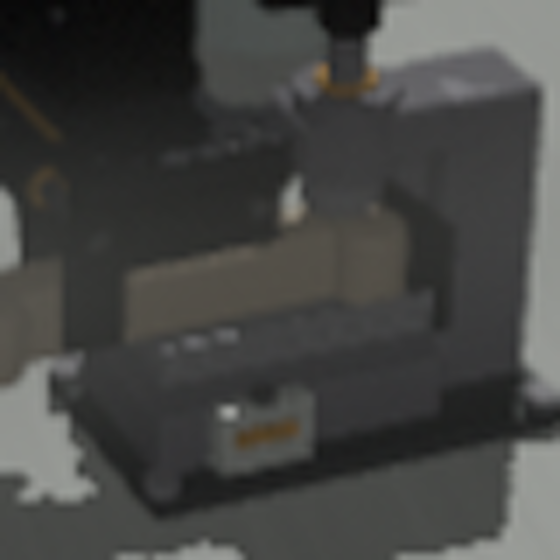

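Side crop: there is only a narrow gap to the stop, near crop (412,260). Creeping on in smaller steps.

Call:
move_arm:
  series:
    - [[0, 0, 0, 0.013, 0.0026, 0, 0], [0, 0, 0, 0.013, 0.0026, 0, 0], [0, 0, 0, 0.013, 0.0026, 0, 0]]

```text
time_s: 10.55
tcp_pos: [0.5463, 0.0132, 0.1277]
ee_rot: [[0.0, -0.196, 0.981], [-0.001, 0.981, 0.196], [-1.0, -0.001, 0.0]]
wrist_force: [0.6, -0.5, -1.9]
gripper_width: 0.299
```

Call:
move_arm:
  series:
    - [[0, 0, 0, 0.013, 0.0026, 0, 0]]

```text
time_s: 10.68
tcp_pos: [0.5469, 0.0133, 0.1277]
ee_rot: [[-0.0, -0.196, 0.981], [-0.001, 0.981, 0.196], [-1.0, -0.001, -0.0]]
wrist_force: [-2.0, 0.0, -1.4]
gripper_width: 0.3
```

Call:
move_arm:
  series:
    - [[0, 0, 0, 0.013, 0.0026, 0, 0]]

```text
time_s: 10.8
tcp_pos: [0.547, 0.0133, 0.1275]
ee_rot: [[-0.002, -0.195, 0.981], [-0.001, 0.981, 0.195], [-1.0, -0.001, -0.002]]
wrist_force: [-3.2, -0.3, -0.8]
gripper_width: 0.294
```

Contact with the stop at about 3 N. The position also agrees: the front end should be at about clamp x +26. I'll lower lightly onto the bed, then release.

Call:
move_arm:
  series:
    - [[0, 0, 0, 0, 0, -0.01, 0], [0, 0, 0, 0, 0, -0.01, 0]]

```text
time_s: 11.05
tcp_pos: [0.547, 0.0133, 0.1273]
ee_rot: [[-0.002, -0.196, 0.981], [-0.001, 0.981, 0.196], [-1.0, -0.001, -0.002]]
wrist_force: [-2.9, 0.0, 5.8]
gripper_width: 0.298
```

```bash
python3 -c "
from m import *
st();cl()
"
```

```text
t 11.05 tcp [0.547  0.0133 0.1273] yaw 101.29 xax [-0.0016 -0.0012 -1.    ] yz -0.0009 F [-2.9  0.   5.8] M [0.22 0.82 0.03] w 0.298 j [ 18.4  24.8 -22.4   0.1 -42.9 -97.1]
tcp in clamp mm [-102.1   -0.4]
```

Resting on the bed. Open the gripper and rise.

Call:
move_arm:
  series:
    - [[0, 0, 0, 0, 0, 0, 0.5], [0, 0, 0, 0, 0, 0, 0.5], [0, 0, 0, 0, 0, 0, 0.5], [0, 0, 0, 0, 0, 0, 0.5], [0, 0, 0, -0.1, -0.02, 0.3, 0.5], [0, 0, 0, -0.2, -0.04, 0.8, 0.5], [0, 0, 0, -0.3, -0.06, 0.9, 0.6], [0, 0, 0, -0.2, -0.04, 0.6, 0.6], [0, 0, 0, 0, 0, 0, 0.6]]

```text
time_s: 12.18
tcp_pos: [0.4978, 0.0031, 0.293]
ee_rot: [[0.007, -0.197, 0.98], [-0.0, 0.98, 0.197], [-1.0, -0.002, 0.007]]
wrist_force: [0.3, -0.2, -1.0]
gripper_width: 0.592
```

```bash
python3 -c "
from m import *
delta([.647,.0335,.27],-89);cl()
for n in('top','side'):
    p,d=viewer.capture(n);np.savez(n+'6.npz',p=p,d=d)
    chewmeas(n,p,d,.063,.11)
    if n=='side': crop(p,300,200,400,300,6,'pics/s6.png')
    else: crop(p,260,120,400,250,5,'pics/t6.png')
"
```

```text
t 12.18 tcp [0.4978 0.0031 0.293 ] yaw 101.35 xax [ 7.5e-03 -1.0e-04 -1.0e+00] yz -0.0015 F [ 0.3 -0.2 -1. ] M [ 0.06 -0.2  -0.02] w 0.592 j [ 19.1   9.4 -17.2   0.2 -63.  -97.9]
turn [-7.9000e-02  8.0000e-03  2.1206e+01] shift [ 2.487  0.507 -0.384]
tcp in clamp mm [-152.3   -0.9]
top 82 front x [-21.6 -20.8]
-50 30 y [-10.1  11.2] ztop 81.0
-40 26 y [-9.3 10.9] ztop 82.3
-30 25 y [-8.2 11.3] ztop 82.4
side 24 front x [-17.4 -13.9]
```

View pics/s6.png

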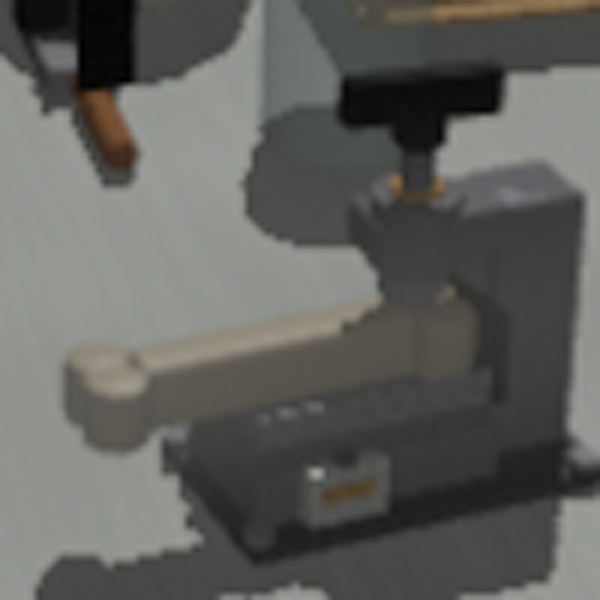

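View pics/t6.png

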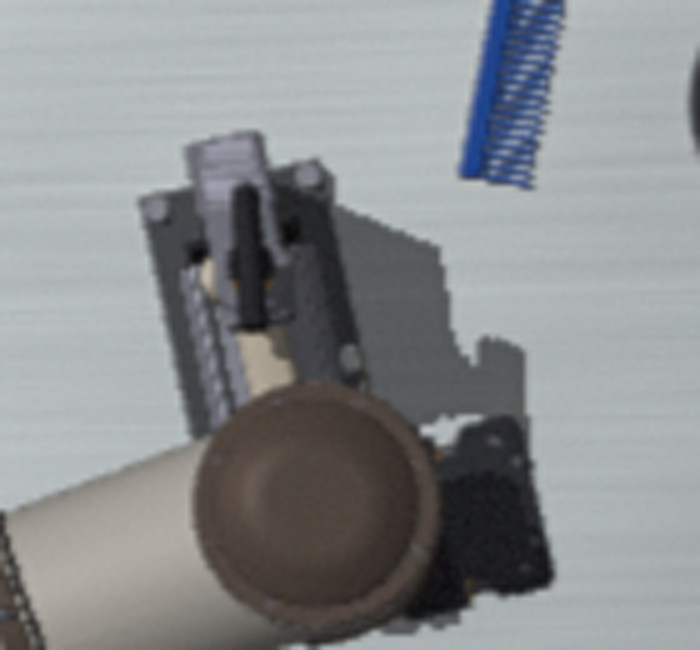

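The chew lies in the jaw with its far knuckle close to the stop (side crop (475,335)), and the tab is flush (crop (345,490)). I'll check the near end against home, clamp x = -154.

```bash
python3 -c "
from m import *
dd=np.load('side6.npz');u,P=cloud('side',dd['d']);l=L(P)
k=(l[:,0]>-.2)&(l[:,0]<-.09)&(abs(l[:,1])<.05)&(P[:,2]>.055)&(P[:,2]<.09)
q=l[k];print(k.sum(),np.percentile(q[:,0],[.5,2,5])*1000,np.percentile(P[k,2],[50,95]))
kn=q[q[:,0]<-.135];print('knuckle y',np.percentile(kn[:,1],[1,99])*1000)
for a in (-.13,-.12,-.11):
  m=(q[:,0]>a)&(q[:,0]<a+.01);print(np.percentile(q[m,1],[2,98])*1000)
"
```

```text
386 [-153.50331287 -152.95698472 -152.16568047] [0.07517417 0.08094131]
knuckle y [-27.60903735  19.32063772]
[-19.62142654  13.16335897]
[-16.19962505   6.92882697]
[-16.72682916   8.62949062]
```

```bash
python3 -c "
from m import *
for f in('top0','top6','side0','side6'):
    dd=np.load(f+'.npz');cam=f[:-1];u,P=cloud(cam,dd['d'])
    k=(np.hypot(P[:,0]-.647,P[:,1]-.0335)<.05)&(P[:,2]>.180)&(P[:,2]<.2)
    q=P[k];c=q[:,:2].mean(0);V=np.linalg.svd(q[:,:2]-c)[2];rc=cv2.minAreaRect((q[:,:2]*1000).astype(np.float32))
    print(f,k.sum(),c,np.degrees(np.arctan(V[0,1]/V[0,0])),rc,np.percentile(q[:,2],[50,90]))
"
```

```text
top0 164 [0.64695102 0.03357933] 1.8062338570957512 ((647.075439453125, 33.521602630615234), (68.22314453125, 13.698399543762207), 1.5147150754928589) [0.18584357 0.1898335 ]
top6 169 [0.64651372 0.03355973] 1.5768722072210546 ((647.1434936523438, 33.506839752197266), (67.84270477294922, 13.795870780944824), 1.6109306812286377) [0.1866099  0.18980489]
side0 136 [0.64578672 0.02742155] 2.5282256756366457 ((647.2166137695312, 29.743480682373047), (68.47969055175781, 18.725156784057617), 6.405582904815674) [0.18616985 0.18896518]
side6 131 [0.64591885 0.02788947] 2.0680135439432075 ((647.753662109375, 28.673616409301758), (69.64703369140625, 16.353822708129883), 1.4767109155654907) [0.18604885 0.18848214]
```

Call:
move_arm:
  series:
    - [[0, 0, 0.96, 0.113, 0.023, 0, 0.6], [0, 0, 0.96, 0.113, 0.023, 0, 0.6], [0, 0, 0.96, 0.113, 0.023, 0, 0.6], [0, 0, 0.96, 0.113, 0.023, 0, 0.6], [0, 0, 0.96, 0.113, 0.023, 0, 0.6], [0, 0, 0.96, 0.113, 0.023, 0, 0.6], [0, 0, 0.96, 0.113, 0.023, 0, 0.6], [0, 0, 0.96, 0.113, 0.023, 0, 0.6], [0, 0, 0.96, 0.113, 0.023, 0, 0.6], [0, 0, 0.96, 0.113, 0.023, 0, 0.6], [0, 0, 0.96, 0.113, 0.023, 0, 0.6], [0, 0, 0.96, 0.113, 0.023, 0, 0.6], [0, 0, 0.96, 0.113, 0.023, 0, 0.6], [0, 0, 0.96, 0.113, 0.023, 0, 0.6], [0, 0, 0.96, 0.113, 0.023, 0, 0.6], [0, 0, 0.96, 0.113, 0.023, 0, 0.6], [0, 0, 0.96, 0.113, 0.023, 0, 0.6], [0, 0, 0.96, 0.113, 0.023, 0, 0.6], [0, 0, 0.96, 0.113, 0.023, 0, 0.6], [0, 0, 0.9, 0.113, 0.023, 0, 0.6]]

```text
time_s: 14.78
tcp_pos: [0.6264, 0.0283, 0.2529]
ee_rot: [[-0.006, -0.184, -0.983], [-0.058, -0.981, 0.184], [-0.998, 0.058, -0.005]]
wrist_force: [-0.4, -0.4, -0.1]
gripper_width: 0.599
```

```bash
python3 -c "
from m import *
delta([.647,.0335,.27],-89)
"
```

```text
t 14.78 tcp [0.6264 0.0283 0.2529] yaw -100.6 xax [-0.0059 -0.0581 -0.9983] yz 0.0582 F [-0.4 -0.4 -0.1] M [ 0.1  -0.   -0.02] w 0.599 j [ 18.5  24.1  -3.5   3.4 -63.8  59.4]
turn [0.419 0.    1.449] shift [0.343 0.087 0.285]
```

Call:
move_arm:
  series:
    - [[0.42, 0, 0.5, 0.17, 0.045, 0.28, 0.6], [0, 0, 0.5, 0.17, 0.045, 0, 0.6], [0, 0, 0.5, 0, 0, 0, 0.6], [0, 0, 0, 0, 0, 0, 0.6]]

```text
time_s: 15.28
tcp_pos: [0.646, 0.0337, 0.261]
ee_rot: [[-0.02, 0.031, -0.999], [-0.003, -1.0, -0.031], [-1.0, 0.003, 0.02]]
wrist_force: [0.1, -0.2, 1.0]
gripper_width: 0.597
```

```bash
python3 -c "
from m import *
delta([.647,.0335,.242],-88.4)
"
```

```text
t 15.28 tcp [0.646  0.0337 0.261 ] yaw -88.22 xax [-0.0199 -0.0033 -0.9998] yz 0.0026 F [ 0.1 -0.2  1. ] M [-0.04 -0.1   0.01] w 0.597 j [ 17.2  25.8   2.   -0.2 -67.2  74.6]
turn [ 0.023 -0.142 -0.022] shift [ 0.016 -0.004 -0.316]
```

Call:
move_arm:
  series:
    - [[0.02, -0.14, -0.02, 0.016, 0, -0.2, 0.6], [0, 0, 0, 0, 0, -0.11, 0.6], [0, 0, 0, 0, 0, 0, 0.6]]

```text
time_s: 15.65
tcp_pos: [0.6462, 0.0336, 0.2387]
ee_rot: [[-0.006, 0.025, -1.0], [-0.002, -1.0, -0.025], [-1.0, 0.002, 0.006]]
wrist_force: [0.0, -0.6, 0.3]
gripper_width: 0.601
```

```bash
python3 -c "
from m import *
delta([.647,.0335,.242],-88.4)
p,d=viewer.capture('side');crop(p,300,160,420,300,4,'pics/s7.png')
"
```

```text
t 15.65 tcp [0.6462 0.0336 0.2387] yaw -88.55 xax [-0.006  -0.0019 -1.    ] yz 0.0018 F [ 0.  -0.6  0.3] M [-0.03  0.03  0.01] w 0.601 j [ 17.3  26.5  -0.4   0.  -63.5  74.2]
turn [ 0.014 -0.043  0.019] shift [ 0.014 -0.001  0.056]
```

View pics/s7.png

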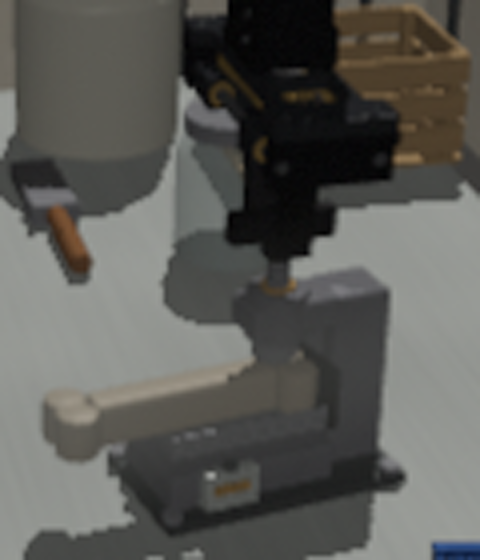

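The gripper is over the bar, lined up with it, with a finger on each side (side crop (280,225)). Close on it.

Call:
move_arm:
  series:
    - [[0.01, -0.043, 0, 0.014, 0, 0.055, 0], [0, 0, 0, 0, 0, 0, 0], [0, 0, 0, 0, 0, 0, 0], [0, 0, 0, 0, 0, 0, 0], [0, 0, 0, 0, 0, 0, 0], [0, 0, 0, 0, 0, 0, 0], [0, 0, 0, 0, 0, 0, 0]]

```text
time_s: 16.58
tcp_pos: [0.6478, 0.0325, 0.2442]
ee_rot: [[0.003, 0.025, -1.0], [-0.002, -1.0, -0.025], [-1.0, 0.002, -0.003]]
wrist_force: [0.0, -0.8, 0.2]
gripper_width: 0.156
```

```bash
python3 -c "
from m import *
delta([.647,.0335,.242],-88.4)
"
```

```text
t 16.57 tcp [0.6478 0.0325 0.2442] yaw -88.57 xax [ 0.0033 -0.0016 -1.    ] yz 0.0016 F [ 0.  -0.8  0.2] M [-0.24 -0.05 -0.03] w 0.156 j [ 17.2  26.2  -0.1   0.2 -63.5  74.2]
turn [0.011 0.023 0.021] shift [-0.013  0.017 -0.036]
```

Call:
move_arm:
  series:
    - [[0, 0, -0.6, -0.005, 0.01, -0.01, 0], [0, 0, -0.9, 0, 0, -0.006, 0], [0, 0, -0.9, 0, 0, -0.006, 0]]

```text
time_s: 16.95
tcp_pos: [0.6478, 0.0328, 0.2433]
ee_rot: [[0.003, -0.314, -0.949], [-0.003, -0.949, 0.314], [-1.0, 0.002, -0.004]]
wrist_force: [0.5, -0.9, 0.0]
gripper_width: 0.153
```

```bash
python3 -c "
from m import *
delta([.647,.0335,.2415],-88.4)
"
```

```text
t 16.95 tcp [0.6478 0.0328 0.2433] yaw -108.29 xax [ 0.0035 -0.0035 -1.    ] yz 0.0022 F [ 0.5 -0.9  0. ] M [-0.35 -0.15  0.16] w 0.153 j [ 17.3  26.3  -0.2   0.3 -63.4  54.3]
turn [0.02  0.029 2.486] shift [-0.014  0.012 -0.03 ]
```

Call:
move_arm:
  series:
    - [[0.02, 0.03, -0.9, -0.01, 0.01, -0.012, 0], [0, 0, -0.9, 0, 0, -0.006, 0], [0, 0, -0.9, 0, 0, -0.006, 0], [0, 0, -0.9, 0, 0, -0.006, 0], [0, 0, -0.9, 0, 0, -0.006, 0], [0, 0, -0.9, 0, 0, -0.006, 0], [0, 0, -0.9, 0, 0, -0.006, 0]]

```text
time_s: 17.82
tcp_pos: [0.6483, 0.0328, 0.241]
ee_rot: [[0.0, -0.941, -0.339], [-0.003, -0.339, 0.941], [-1.0, 0.001, -0.003]]
wrist_force: [-0.4, -1.7, 0.3]
gripper_width: 0.156
```

```bash
python3 -c "
from m import *
delta([.647,.0335,.2395],-88.4)
p,d=viewer.capture('side');crop(p,300,160,420,300,4,'pics/s8.png')
"
```

```text
t 17.82 tcp [0.6483 0.0328 0.241 ] yaw -160.2 xax [ 2.e-04 -3.e-03 -1.e+00] yz 0.0009 F [-0.4 -1.7  0.3] M [-0.38 -0.16  0.17] w 0.156 j [ 17.2  26.5  -0.1   0.2 -63.4   2.5]
turn [0.018 0.015 8.975] shift [-0.022  0.012 -0.025]
```

View pics/s8.png

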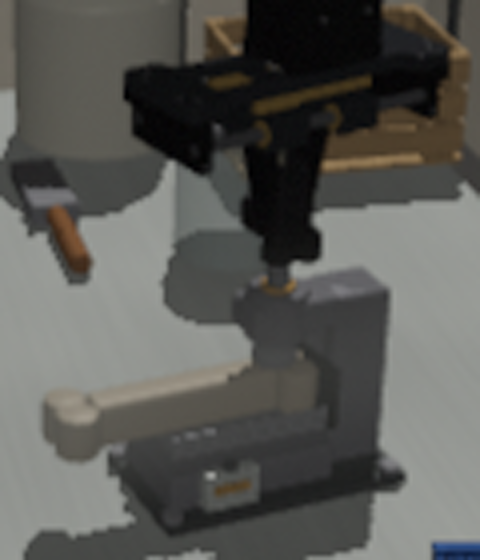

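72° turned so far; the tab is still flush (side crop (235,487)). I'll set up a numeric tab check and take roughly 14° steps from here, since the second step comes about 34° after the first.

```bash
cat > tab.py <<'E'
from m import *
import sys
def tab(save=None):
    p,d=viewer.capture("side");sub=p[262:305,335:385];h=cv2.cvtColor(sub,cv2.COLOR_RGB2HSV)
    b=(h[:,:,1]>110)&(h[:,:,0]>8)&(h[:,:,0]<30)&(h[:,:,2]>50)
    v,u=np.nonzero(b);P=W("side",np.c_[u+335,v+262],d[v+262,u+335]) if len(u) else np.zeros((1,3))
    print("TAB n",b.sum(),"row",round(v.mean()+262,1) if len(u) else None,"clamp y min/med mm",np.round(np.percentile(L(P)[:,1],[5,50])*1000,1))
    if save: crop(p,320,240,400,310,7,save)
if __name__=="__main__":
    s=st();tab(sys.argv[1] if len(sys.argv)>1 else None)
E
python3 tab.py
python3 -c "
from tab import *
p=np.load('side6.npz')
"
```

```text
t 17.88 tcp [0.6483 0.0328 0.241 ] yaw -160.37 xax [ 1.e-04 -3.e-03 -1.e+00] yz 0.0009 F [ 0.2 -1.2 -0.2] M [-0.42 -0.17  0.07] w 0.158 j [ 17.2  26.5  -0.1   0.2 -63.4   2.3]
TAB n 10 row 281.7 clamp y min/med mm [-50.6 -48.8]
```

Call:
move_arm:
  series:
    - [[0.02, 0.015, -0.9, -0.015, 0.01, -0.012, 0], [0, 0, -0.9, 0, 0, -0.006, 0]]

```text
time_s: 18.18
tcp_pos: [0.6484, 0.0327, 0.2403]
ee_rot: [[0.0, -0.995, -0.096], [-0.001, -0.096, 0.995], [-1.0, -0.0, -0.001]]
wrist_force: [-0.7, -2.7, -0.9]
gripper_width: 0.155
```

```bash
python3 tab.py
```

```text
t 18.18 tcp [0.6484 0.0327 0.2403] yaw -174.47 xax [ 3.0e-04 -1.4e-03 -1.0e+00] yz -0.0001 F [-0.7 -2.7 -0.9] M [-0.63 -0.27  0.1 ] w 0.155 j [ 17.2  26.5  -0.2   0.1 -63.4 -11.7]
TAB n 9 row 281.6 clamp y min/med mm [-50.6 -49.3]
```

Call:
move_arm:
  series:
    - [[0, 0, -0.9, 0, 0, -0.006, 0], [0, 0, -0.9, 0, 0, -0.006, 0]]

```text
time_s: 18.48
tcp_pos: [0.6485, 0.0326, 0.2397]
ee_rot: [[0.0, -0.988, 0.156], [-0.002, 0.156, 0.988], [-1.0, -0.0, -0.002]]
wrist_force: [1.2, -1.0, 0.9]
gripper_width: 0.158
```

```bash
python3 tab.py
```

```text
t 18.48 tcp [0.6485 0.0326 0.2397] yaw 171.0 xax [ 1.0e-04 -1.7e-03 -1.0e+00] yz -0.0003 F [ 1.2 -1.   0.9] M [-0.47 -0.21  0.14] w 0.158 j [ 17.2  26.5  -0.2   0.1 -63.3 -26.2]
TAB n 10 row 281.7 clamp y min/med mm [-50.9 -49. ]
```

Call:
move_arm:
  series:
    - [[0, 0, -0.9, 0, 0, -0.006, 0], [0, 0, -0.9, 0, 0, -0.006, 0]]

```text
time_s: 18.77
tcp_pos: [0.6485, 0.0326, 0.2391]
ee_rot: [[-0.0, -0.918, 0.397], [-0.002, 0.397, 0.918], [-1.0, -0.001, -0.002]]
wrist_force: [0.4, -1.7, -0.9]
gripper_width: 0.157
```

```bash
python3 tab.py pics/b1.png
```

```text
t 18.77 tcp [0.6485 0.0326 0.2391] yaw 156.6 xax [-2.e-04 -2.e-03 -1.e+00] yz -0.0006 F [ 0.4 -1.7 -0.9] M [-0.56 -0.3   0.17] w 0.157 j [ 17.2  26.6  -0.2   0.1 -63.2 -40.6]
TAB n 9 row 281.6 clamp y min/med mm [-51.1 -50.1]
```

View pics/b1.png

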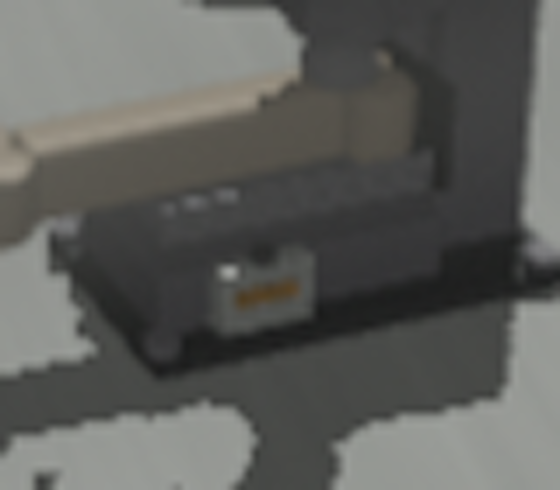

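The tab is still flush (crop (268,293)) after 115° of turn. Continuing in checked steps.

Call:
move_arm:
  series:
    - [[0, 0, -0.9, 0, 0, -0.006, 0], [0, 0, -0.9, 0, 0, -0.006, 0]]

```text
time_s: 19.08
tcp_pos: [0.6485, 0.0325, 0.2385]
ee_rot: [[-0.001, -0.791, 0.611], [-0.002, 0.611, 0.791], [-1.0, -0.001, -0.002]]
wrist_force: [0.3, -2.6, -0.3]
gripper_width: 0.162
```

```bash
python3 tab.py
```

```text
t 19.07 tcp [0.6485 0.0325 0.2385] yaw 142.31 xax [-7.0e-04 -2.4e-03 -1.0e+00] yz -0.0009 F [ 0.3 -2.6 -0.3] M [-0.57 -0.28  0.2 ] w 0.162 j [ 17.2  26.6  -0.2   0.1 -63.2 -54.9]
TAB n 9 row 281.6 clamp y min/med mm [-51.7 -50.1]
```

Call:
move_arm:
  series:
    - [[0, 0, -0.9, 0, 0, -0.006, 0], [0, 0, -0.9, 0, 0, -0.006, 0]]

```text
time_s: 19.38
tcp_pos: [0.6486, 0.0325, 0.2379]
ee_rot: [[-0.001, -0.617, 0.787], [-0.003, 0.787, 0.617], [-1.0, -0.001, -0.003]]
wrist_force: [-0.3, -1.9, 0.2]
gripper_width: 0.161
```

```bash
python3 tab.py
```

```text
t 19.38 tcp [0.6486 0.0325 0.2379] yaw 128.09 xax [-0.0012 -0.0026 -1.    ] yz -0.0013 F [-0.3 -1.9  0.2] M [-0.56 -0.32  0.22] w 0.161 j [ 17.2  26.7  -0.3   0.1 -63.2 -69.1]
TAB n 9 row 281.6 clamp y min/med mm [-51.4 -50. ]
```

Call:
move_arm:
  series:
    - [[0, 0, -0.9, 0, 0, -0.006, 0], [0, 0, -0.9, 0, 0, -0.006, 0]]

```text
time_s: 19.68
tcp_pos: [0.6486, 0.0324, 0.2373]
ee_rot: [[-0.002, -0.406, 0.914], [-0.003, 0.914, 0.406], [-1.0, -0.002, -0.003]]
wrist_force: [0.8, -2.2, -0.0]
gripper_width: 0.154
```

```bash
python3 tab.py
```

```text
t 19.68 tcp [0.6486 0.0324 0.2373] yaw 113.93 xax [-0.0018 -0.0026 -1.    ] yz -0.0017 F [ 0.8 -2.2 -0. ] M [-0.6  -0.27  0.19] w 0.154 j [ 17.1  26.7  -0.3   0.1 -63.1 -83.3]
TAB n 10 row 281.7 clamp y min/med mm [-50.1 -48. ]
```

Call:
move_arm:
  series:
    - [[0, 0, -0.9, 0, 0, -0.006, 0], [0, 0, -0.6, 0, 0, -0.006, 0]]

```text
time_s: 19.98
tcp_pos: [0.6487, 0.0324, 0.2368]
ee_rot: [[-0.002, -0.213, 0.977], [-0.003, 0.977, 0.213], [-1.0, -0.002, -0.003]]
wrist_force: [-0.2, -1.4, 0.5]
gripper_width: 0.16
```

```bash
python3 tab.py pics/b2.png
```

```text
t 19.98 tcp [0.6487 0.0324 0.2368] yaw 102.27 xax [-0.0022 -0.0026 -1.    ] yz -0.0021 F [-0.2 -1.4  0.5] M [-0.56 -0.26  0.19] w 0.16 j [ 17.1  26.8  -0.3   0.1 -63.1 -94.9]
TAB n 10 row 281.7 clamp y min/med mm [-50.7 -49.6]
```

View pics/b2.png

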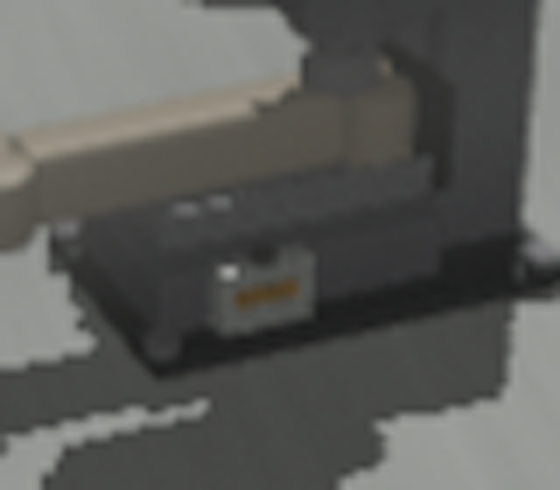

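The tab is still flush. j6 has about 75° of range left before a re-grip is needed.

Call:
move_arm:
  series:
    - [[0, 0, -0.9, 0, 0, -0.006, 0], [0, 0, -0.7, 0, 0, -0.006, 0]]

```text
time_s: 20.27
tcp_pos: [0.6487, 0.0323, 0.2362]
ee_rot: [[-0.003, 0.003, 1.0], [-0.002, 1.0, -0.003], [-1.0, -0.002, -0.003]]
wrist_force: [0.2, -1.3, 0.8]
gripper_width: 0.159
```

```bash
python3 tab.py
```

```text
t 20.27 tcp [0.6487 0.0323 0.2362] yaw 89.84 xax [-0.0028 -0.0024 -1.    ] yz -0.0024 F [ 0.2 -1.3  0.8] M [-0.67 -0.25  0.2 ] w 0.159 j [ 1.710e+01  2.680e+01 -3.000e-01  1.000e-01 -6.310e+01 -1.073e+02]
TAB n 24 row 282.3 clamp y min/med mm [-57.7 -54.9]
```

Call:
move_arm:
  series:
    - [[0, 0, -0.9, 0, 0, -0.006, 0], [0, 0, -0.7, 0, 0, -0.006, 0]]

```text
time_s: 20.58
tcp_pos: [0.6487, 0.0323, 0.2357]
ee_rot: [[-0.003, 0.219, 0.976], [-0.002, 0.976, -0.219], [-1.0, -0.003, -0.003]]
wrist_force: [-0.3, -2.3, 0.6]
gripper_width: 0.155
```

```bash
python3 tab.py pics/b3.png
```

```text
t 20.57 tcp [0.6487 0.0323 0.2357] yaw 77.37 xax [-0.0033 -0.0021 -1.    ] yz -0.0028 F [-0.3 -2.3  0.6] M [-0.63 -0.29  0.16] w 0.155 j [ 1.710e+01  2.680e+01 -3.000e-01  1.000e-01 -6.310e+01 -1.198e+02]
TAB n 32 row 282.6 clamp y min/med mm [-61.2 -56.2]
```

View pics/b3.png

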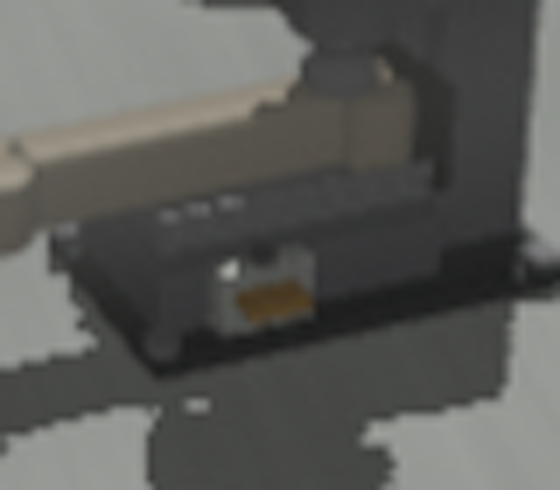

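The tab has popped: its face moved from clamp y about -51 to about -61, so roughly 10 mm, the first step. I had queued one more step before reading that check, so the screw went about 12° past it, still within the window of about 34°. No more turning; let go and rise straight up.

Call:
move_arm:
  series:
    - [[0, 0, 0, 0, 0, 0, 0.5], [0, 0, 0, 0, 0, 0, 0.5], [0, 0, 0, 0, 0, 0, 0.5], [0, 0, 0, 0, 0, 0, 0.5], [0, 0, 0, 0, 0, 0, 0.5]]

```text
time_s: 21.25
tcp_pos: [0.6485, 0.0336, 0.2352]
ee_rot: [[-0.004, 0.21, 0.978], [0.001, 0.978, -0.21], [-1.0, -0.0, -0.004]]
wrist_force: [0.7, 0.1, -0.2]
gripper_width: 0.491
```

```bash
python3 tab.py
```

```text
t 21.25 tcp [0.6485 0.0336 0.2352] yaw 77.87 xax [-3.6e-03  6.0e-04 -1.0e+00] yz -0.0002 F [ 0.7  0.1 -0.2] M [ 0.03 -0.16  0.01] w 0.491 j [ 1.720e+01  2.680e+01 -3.000e-01 -1.000e-01 -6.300e+01 -1.193e+02]
TAB n 32 row 282.6 clamp y min/med mm [-61.4 -57.1]
```

Released; the tab hasn't changed. Rise and back off.

Call:
move_arm:
  series:
    - [[0, 0, 0, 0, 0, 0.4, 0.5], [0, 0, 0, 0, 0, 0.8, 0.5], [0, 0, 0, 0, 0, 0.8, 0.5], [0, 0, 0, -0.5, 0, 0.3, 0.5], [0, 0, 0, -0.8, 0.4, 0, 0.5], [0, 0, 0, -0.8, 0.8, 0, 0.5], [0, 0, 0, -0.4, 0.8, 0, 0.5], [0, 0, 0, 0, 0.5, 0, 0.5], [0, 0, 0, 0, 0, 0, 0.5], [0, 0, 0, 0, 0, 0, 0.5]]

```text
time_s: 22.55
tcp_pos: [0.496, 0.1823, 0.3772]
ee_rot: [[-0.003, 0.21, 0.978], [0.003, 0.978, -0.21], [-1.0, 0.002, -0.003]]
wrist_force: [-0.7, -0.0, -0.3]
gripper_width: 0.499
```

```bash
python3 tab.py pics/b4.png; python3 -c "
from m import *
p,d=viewer.capture('side');cv2.imwrite('pics/s9.png',p[:,:,::-1]);u,P=cloud('side',d);l=L(P)
k=(l[:,0]>-.2)&(l[:,0]<-.09)&(abs(l[:,1])<.05)&(P[:,2]>.05)&(P[:,2]<.09);q=l[k]
print('near end',np.percentile(q[:,0],[.5,2])*1000,'z top',np.percentile(P[k,2],95))
p,d=viewer.capture('top');cv2.imwrite('pics/t9.png',p[:,:,::-1]);u,P=cloud('top',d);l=L(P)
k=(l[:,0]>-.2)&(l[:,0]<-.03)&(abs(l[:,1])<.05)&(P[:,2]>.06)&(P[:,2]<.09);q=l[k]
print('top near end',np.percentile(q[:,0],[.5,2])*1000)
for a in np.arange(-.155,-.03,.02):
  m=(q[:,0]>a)&(q[:,0]<a+.02);y=np.percentile(q[m,1],[2,98])*1000;print(round(a*1000),y,y.mean(),np.median(P[k,2][m]))
"
```

```text
t 22.55 tcp [0.496  0.1823 0.3772] yaw 77.88 xax [-0.0028  0.003  -1.    ] yz 0.0024 F [-0.7 -0.  -0.3] M [-0.03 -0.2   0.02] w 0.499 j [  37.7    9.7   -4.4   -0.2  -75.9 -139.7]
TAB n 32 row 282.6 clamp y min/med mm [-60.8 -57.9]
near end [-153.89696988 -153.13466024] z top 0.07729402099060237
top near end [-152.23479705 -150.18147649]
-155 [-20.96882126  23.2102579 ] 1.1207183178029467 0.07465069203032271
-135 [-18.47662028  21.11224511] 1.3178124153736288 0.074243729233047
-115 [-10.8405589   13.61167892] 1.3855600123510738 0.07490244586833605
-95 [-11.12734705  13.71244209] 1.292547521834794 0.07442352666775398
-75 [-10.73252888  13.87267071] 1.5700709137358482 0.07537552956448179
-55 [-10.97778608  14.27593643] 1.6490751752182478 0.07446876318076234
-35 [-10.22727827  13.62728378] 1.7000027576667813 0.0738798046228476
```

View pics/s9.png

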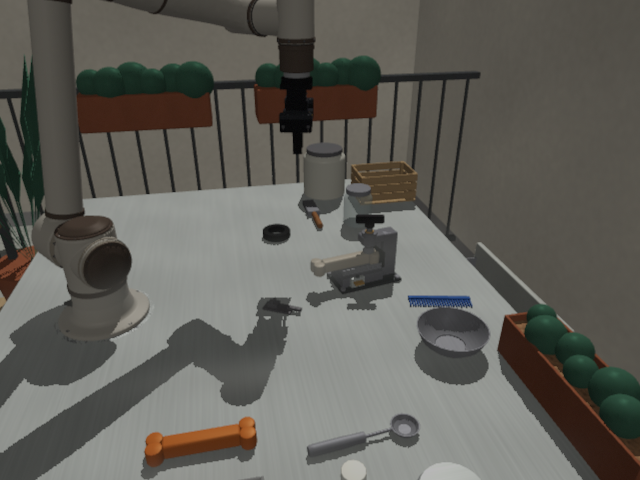

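View pics/b4.png

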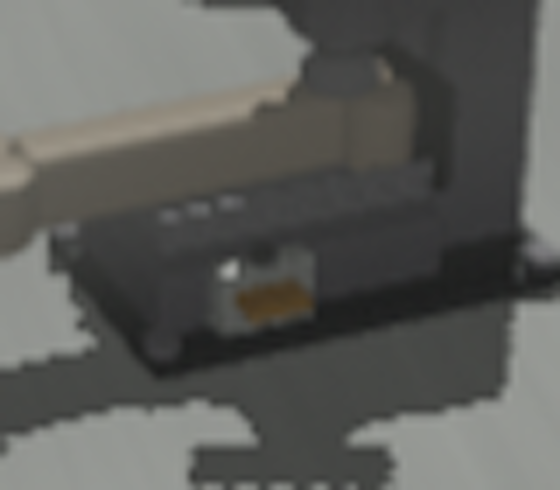

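View pics/t9.png

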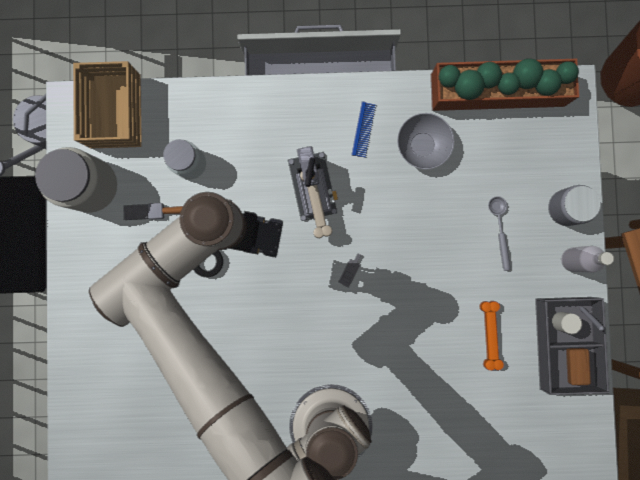

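Both cameras show the chew in the jaw at home: the near end reads clamp x -153.9 (side) and about -152 (top), and it sits y about +1.4 and in line. The jaw has sunk under load, the tab is out by about 10 mm, the bystanders are where they were, and the arm is clear. Handing in.

```bash
python3 -c "
from station import r
print(r.finish_job())"
```

```text
the job is handed in; nothing more can be done
None
```

The chew bone is home in the clamp, the force tab is out at its first step, and I handed the job in at about 22.7 s of the 72 s. The hand-in reported no verdict.

**What I did:** I gripped the off-white chew near its robot-side end and slid it along the jaw until it met the back stop, at about 3 N on the wrist. I then let go and turned the T-grip clockwise about 194° in checked steps until the tab popped. After that I released it and moved the arm clear.

**Last checks:**
- **Chew along the clamp:** the near end read clamp x -153.9 mm from the side camera and -152.2 mm from the top. Home is -154, so the two cameras differ by about 1.7 mm, inside the 6 mm allowed.
- **Chew across and height:** it sat about 1.4 mm off centre across and in line with the clamp. The jaw had sunk roughly 3–5 mm under load.
- **Tab:** it was out by about 10 mm, the first step, and did not change after I let go.
- **Other things:** by eye in both pictures, none of the bystanders had moved; I did not measure this. The arm touched nothing.

**What was not ideal:** I had queued one more 12° step before reading the check that showed the tab had popped. The screw therefore went about 12–25° past the pop, against a limit of about 34° to the second step. The foot's force on the chew could not be measured directly; I inferred it from the sunk jaw and the tab.

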